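# Pack the control kit caddy

### The arm

A 6-joint arm with a two-finger parallel gripper is mounted at the origin on a cart in front of the work surface, level with it; the furniture and walls round the work are solid. World frame = base frame: x ahead of the robot, y to its left, z up, the work surface at z = 0. Lengths are in mm, angles in rad, forces in N, time in s.
With the tool pointing down it reaches from about 425 to 925 mm from the base axis. Payload 12.5 kg.
Tool frame: the origin (TCP) lies between the finger pads; the fingertips stand 11 mm ahead of it and the grasp point (between the pads) lies 8 mm behind it; z points along the fingers, y is the direction in which the jaws open and shut (so a half turn about z gives the same grasp; the last joint's range is limited). The gripper opens to 85 mm and grips with 20 to 120 N. Pads are 22 mm wide; open, the fingers measure 114 mm over their backs; the gripper's body (76 mm by 85 mm) begins 54 mm behind the grasp point. The pads swing forward as they close: fully open they stand 13 mm farther back than shut.
Start: joints at [-1.431, 0.491, 1.559, -0, 1.092, -0.106], TCP at [152.105, -606.224, 242.327] pointing down, gripper open.
Joint ranges: [-3.1, 3.1], [-0.84, 2.19], [0.05, 2.79], [-1.13, 4.28], [0.06, 2.93], [-2.69, 2.69]. Speed limits (rad/s): [2.22, 2.22, 2.79, 3.14, 3.14, 3.14].

### API

Orientations are given as a unit quaternion [x, y, z, w].
In Python, from rig import bot, capture, spot_in, cut_out, spot_point gives the robot as it stands.
- The arm moves only by the shell command python3 -m inch 'ROWS' [FORCE]. ROWS is JSON, a list of rows, each a list of 7 numbers: the shift along the world's x, y, z scaled (see below), then the turn, a rotation vector about the world's x, y, z scaled (see below), then the opening, from -1 (shut) to 1 (fully open). In form: [[tx, ty, tz, wx, wy, wz, gripper], ...]. A call has 1 to 12 rows; each row is the pose to reach, as a shift and turn from the pose commanded when the call began; what a row does not reach only later rows make up. The controller multiplies each number of a shift by 25 cm and each number of a turn by 90 degrees. A row lasts 1/10 s, in which the tool goes at most 50 mm and 8.59 degrees, less where a joint would pass 70% of its speed; a pose out of reach is approached as far as the arm can. A call with a number of a shift or a turn outside -1 to 1 is refused whole. A call with a gripper value outside its range is refused whole. The fingers move at their own pace and stop on an object; FORCE is the grip in N (left out, the last holds). Time passes only in rows, so rows that repeat a pose let the fingers close. It gives the time, the measured TCP pose, the force and the opening at its end, in the units of the state.
- bot.state(): the state, without advancing time (a new reading comes with each control period).
- capture(name): name is "scene" or "top" or "wrist"; returns a dict with "frame" (400x640x3 uint8, red, green, blue), "range_z" (400x640 float32, mm along the optical axis (not along the pixel's ray), 0 where there is no reading), "fx", "fy", "cx", "cy" (pixels), "k1" (the pictures are not rectified: a ray, as slopes to the right and down, at radius r is drawn at 1 + k1 r^2 times it, then the intrinsics apply), "R" (3x3) and "t" (3): a world point X has camera coordinates R X + t. Camera axes: x right, y down, z forward; pixel columns grow to the right and rows downward; lengths in mm; the calibration is good to about 2 mm. A picture is of the moment at which its call begins.
- bot.hand_in(): hands the job in, once; it reports no verdict.
Trained networks look in a picture, given as the dict that the camera call returned (one of the last four; its "shot" number tells which), for a name from the list of things; names that differ only in an ending like _2 or _b are one class to them, and where a whole thing is asked for, a point or a joint stands for the part that bears it (a point fixed in the world has none). Each returns a list of dicts, best first, with "conf" (0 to 1); they miss things now and then, are a little off and sometimes report something else, mostly with a low value. They report only what shows in the picture. A call takes as long as a camera call. They do not tell look-alikes from the thing itself.
- spot_in(picture, label): "xy" ([column, row] in pixels, amid what is visible of it).
- cut_out(picture, label): "mask" (400x640 bool, what is visible of it) and "xy" ([column, row] in pixels, amid what is visible of it).
- spot_point(picture, label): "xy" ([column, row] in pixels: a listed point, or the origin of a listed thing).
The state is a dict: "time": time; "joint_pos": joint angles; "qvel": joint speeds; "joint_torque": joint torques, N m; "tcp_pos": TCP position; "eef_rot": TCP orientation; "wrist_force": force on the tool from outside, world axes, zero at the start; "wrist_torque": the same for the moment, N m; "gripper_width": finger opening in mm.
Only numpy, scipy, OpenCV 4.12 (cv2) and the standard library are available. Lean on these libraries where they do the work, as an engineer would, in place of code of your own. Each camera call takes 0.05 s, during which the arm holds its last target. There are 200 camera calls.

### The job

Pack the control kit: stand the red-, green- and blue-capped vials upright in the caddy's round holders of the same colour, in any order, and only when all three are in, stand the light-blue bottle with the red cap upright in the grey well behind them. The yellow-capped vial and the dark-brown bottle do not belong to the kit: leave them where they are.

Things in the scene. Friction and masses are not known exactly. Their poses are not given: they have to be found in the camera images.
- vial_red_mid (a point): Small round dark-brown vial with a red screw cap, 25 mm in diameter and 48 mm tall, loose, standing upright on the bench (z = 0). The point is on its axis, half-way up (24 mm above its foot); its z axis points up. About 30 g. The body takes a side grip up to 42 mm above the foot. Grip it in its upper part, fingertips 14 mm or more above its foot, to clear the holder's wall at set-down.
- vial_green_mid (a point): Small round dark-brown vial with a green screw cap, 25 mm in diameter and 48 mm tall, loose, standing upright on the bench (z = 0). The point is on its axis, half-way up (24 mm above its foot); its z axis points up. About 30 g. The body takes a side grip up to 42 mm above the foot. Grip it in its upper part, fingertips 14 mm or more above its foot, to clear the holder's wall at set-down.
- vial_blue_mid (a point): Small round dark-brown vial with a blue screw cap, 25 mm in diameter and 48 mm tall, loose, standing upright on the bench (z = 0). The point is on its axis, half-way up (24 mm above its foot); its z axis points up. About 30 g. The body takes a side grip up to 42 mm above the foot. Grip it in its upper part, fingertips 14 mm or more above its foot, to clear the holder's wall at set-down.
- vial_yellow_mid (a point): Look-alike that stays: the same small dark-brown vial, 25 mm in diameter and 48 mm tall, but with a yellow cap. Loose, on the bench among the others. The point is on its axis, half-way up.
- holder_red: Round red holder dish fixed in the caddy: outer diameter 47 mm, inner diameter 42 mm, 10 mm tall with a 2 mm floor, so a vial standing in it has its foot 2 mm above the origin. Origin: centre of its underside, z up. The three holders stand in a row along the caddy's y axis, 66 mm apart, in any order of colours.
- holder_green: Round green holder dish fixed in the caddy: outer diameter 47 mm, inner diameter 42 mm, 10 mm tall with a 2 mm floor, so a vial standing in it has its foot 2 mm above the origin. Origin: centre of its underside, z up. The three holders stand in a row along the caddy's y axis, 66 mm apart, in any order of colours.
- holder_blue: Round blue holder dish fixed in the caddy: outer diameter 47 mm, inner diameter 42 mm, 10 mm tall with a 2 mm floor, so a vial standing in it has its foot 2 mm above the origin. Origin: centre of its underside, z up. The three holders stand in a row along the caddy's y axis, 66 mm apart, in any order of colours.
- rinse_bottle_mid (a point): Light-blue round bottle with a red cap, 48 mm in diameter and 112 mm tall, loose, standing on the bench. The point is on its axis, half-way up (56 mm above its foot); z up. About 0.15 kg. The straight body takes a side grip up to about 80 mm above the foot.
- bottle_well (a point): Floor centre of the round grey well for the light-blue bottle, where the centre of its foot should stand. Inner diameter 66 mm, wall 3 mm thick, 9 mm high. It is part of the white caddy, a low fixed tray of 168 x 226 mm with a 10 mm rim and small grey grips at its short ends. z up; x, y are the caddy's axes: the row of holders lies along y, 75 mm towards -x from here; turned up to 17 degrees.
- dark_bottle_mid (a point): Look-alike that stays: dark-brown bottle with a black cap, 54 mm in diameter and 129 mm tall, loose, standing on the bench. The point is on its axis, half-way up.
Not all that is in view belongs to the job. Of the things like the holder_green, leave any that is orange; of the rest the smaller one is meant.

How it is judged (in metres and radians):
On the way, in this order (a step that is already met when the one before it is completed fails the run):
1. the red, green and blue vials all stand in the holders of their own colour (horizontal distance between vial_red_mid and holder_red below 0.012 m and z of vial_red_mid in the frame of holder_red below 0.03 m and angle between each of vial_red_mid, vial_green_mid, vial_blue_mid's own z axis and vertical below 0.12 rad and horizontal distance between vial_green_mid and holder_green below 0.012 m and z of vial_green_mid in the frame of holder_green below 0.03 m and horizontal distance between vial_blue_mid and holder_blue below 0.012 m and z of vial_blue_mid in the frame of holder_blue below 0.03 m), for 0.2 s.
2. then the light-blue bottle stands in the grey well (horizontal distance between rinse_bottle_mid and bottle_well below 0.013 m and z of rinse_bottle_mid in the frame of bottle_well below 0.061 m and angle between rinse_bottle_mid's own z axis and vertical below 0.12 rad), for 0.2 s.
At the end, for the whole second after the job is handed in: Each of the three vials stands upright (within 7 degrees) on the floor of the holder of its colour, within 12 mm of its centre, and the light-blue bottle upright on the floor of the grey well, within 13 mm of its centre; all are released and at rest (all of step 1 and all of step 2 and linear speed of each of vial_red, vial_green, vial_blue, rinse_bottle below 0.02 m/s); the robot touches nothing.
It fails at once if the yellow-capped vial, which does not belong, is moved more than 25 mm or tipped over (distance of vial_yellow_mid from where it was at the start of the episode above 0.025 m or angle between vial_yellow_mid's own z axis and vertical above 0.5 rad).
It fails at once if the dark brown bottle, which does not belong, is moved more than 25 mm or tipped over (distance of dark_bottle_mid from where it was at the start of the episode above 0.025 m or angle between dark_bottle_mid's own z axis and vertical above 0.5 rad).
It also fails if it takes over 115 s, if anything falls off the work surface, if the arm or the gripper's body presses on something with over 40 N, if the wrist force passes 120 N, or if a joint passes its speed limit or range.

## Working session

There is one attempt and no reset: what is moved stays moved. The work goes in short steps, Python scripts to look and compute and a shell command to move; the robot and the scene stay as the last step left them, time stands still between calls to the robot, and variables do not carry over. Pictures are saved under pics/ and viewed, about 12 in all and at most 16, crops included, and the job is handed in when it is done.

```bash
mkdir -p pics; ls; cat > h.py <<'E'
import numpy as np, cv2
from rig import bot, capture, spot_in, cut_out, spot_point
def ray(p,xy):
    d=(np.array(xy,float)-[p['cx'],p['cy']])/[p['fx'],p['fy']]
    u=d.copy()
    for _ in range(20): u=d/(1+p['k1']*(u@u))
    return np.array([u[0],u[1],1.])
def onplane(p,xy,z):
    R=np.array(p['R']);t=np.array(p['t']);c=-R.T@t;d=R.T@ray(p,xy)
    return c+d*(z-c[2])/d[2]
def proj(p,X):
    c=np.array(p['R'])@np.array(X,float)+p['t'];u=c[:2]/c[2];u=u*(1+p['k1']*(u@u))
    return u*[p['fx'],p['fy']]+[p['cx'],p['cy']]
def cloud(p):
    v,u=np.mgrid[0:400,0:640]
    d=np.stack([(u-p['cx'])/p['fx'],(v-p['cy'])/p['fy']],-1);s=d.copy()
    for _ in range(20): s=d/(1+p['k1']*(s**2).sum(-1,keepdims=True))
    z=p['range_z'];P=np.concatenate([s*z[...,None],z[...,None]],-1)
    W=(P-np.array(p['t']))@np.array(p['R']);W[z==0]=np.nan
    return W
def save(p,n): cv2.imwrite(f'pics/{n}.png',p['frame'][...,::-1])
E
python3 - <<'E'
from h import *
print(bot.state())
for n in('top','scene'):
    p=capture(n);save(p,n+'1');W=cloud(p)
    print(n,-np.array(p['R']).T@p['t'])
    for l in ['vial_red_mid','holder_red','holder_green','holder_blue','rinse_bottle_mid','bottle_well','dark_bottle_mid']:
        for r in spot_point(p,l)[:6]:
            z={'v':24,'h':0,'r':56,'b':3,'d':64}[l[0]]
            print(l,np.round(r['conf'],2),np.round(r['xy']),onplane(p,r['xy'],z).round())
E
```

```text
pics
{'time': 0.0, 'joint_pos': array([-1.43055569e+00,  4.91560465e-01,  1.55948806e+00, -6.89579665e-07,
        1.09170247e+00, -1.05582910e-01]), 'qvel': array([ 0.00066708, -0.00122118, -0.00180021, -0.00202595,  0.00045084,
        0.00078077]), 'joint_torque': array([ 1.78314665e-03, -6.18445730e+01, -2.61595863e+01, -8.93868173e-05,
        4.01106110e-03,  2.46380750e-05]), 'tcp_pos': array([ 152.09663642, -605.97163009,  241.71387581]), 'eef_rot': array([ 9.92455667e-01,  1.22602668e-01, -1.03417184e-05, -5.79079421e-04]), 'wrist_force': array([ 0.44415086, -0.23992938, -0.08937302]), 'wrist_torque': array([ 0.04616162,  0.01724237, -0.04159926]), 'gripper_width': 84.97250609874175}
top [ 359.71828925   52.75382489 1364.10009386]
vial_red_mid 0.58 [340. 222.] [455. -18.  24.]
holder_red 0.64 [285. 206.] [505. 172.   0.]
holder_green 0.57 [211. 222.] [441. 426.   0.]
holder_green 0.51 [251. 209.] [494. 290.   0.]
holder_blue 0.68 [270. 212.] [484. 224.   0.]
rinse_bottle_mid 0.48 [332. 174.] [616.  14.  56.]
bottle_well 0.93 [267. 188.] [566. 238.   3.]
bottle_well 0.16 [374. 170.] [ 643. -138.    3.]
dark_bottle_mid 0.6 [374. 174.] [ 619. -127.   64.]
scene [ 24.20568645 634.03877699 999.44913162]
vial_red_mid 0.65 [347. 204.] [450.   3.  24.]
holder_red 0.59 [349. 200.] [465. -29.   0.]
holder_red 0.58 [298. 234.] [497. 158.  -0.]
holder_green 0.81 [286. 300.] [389. 321.   0.]
holder_green 0.78 [263. 268.] [495. 295.   0.]
holder_green 0.6 [243. 314.] [442. 418.   0.]
holder_green 0.38 [351. 201.] [458. -30.   0.]
holder_blue 0.56 [281. 248.] [502. 219.   0.]
rinse_bottle_mid 0.86 [303. 164.] [625.  -8.  56.]
rinse_bottle_mid 0.63 [362. 173.] [474. -94.  56.]
bottle_well 0.58 [259. 235.] [573. 230.   3.]
dark_bottle_mid 0.7 [332. 136.] [ 631. -147.   64.]
```

```bash
python3 - <<'E'
import cv2
a=cv2.imread('pics/top1.png');b=cv2.imread('pics/scene1.png')
cv2.imwrite('pics/topc.png',cv2.resize(a[130:280,180:440],None,fx=3,fy=3,interpolation=cv2.INTER_CUBIC))
cv2.imwrite('pics/scenec.png',cv2.resize(b[100:350,190:440],None,fx=2.4,fy=2.4,interpolation=cv2.INTER_CUBIC))
E
```

```text
(no output)
```

View pics/topc.png

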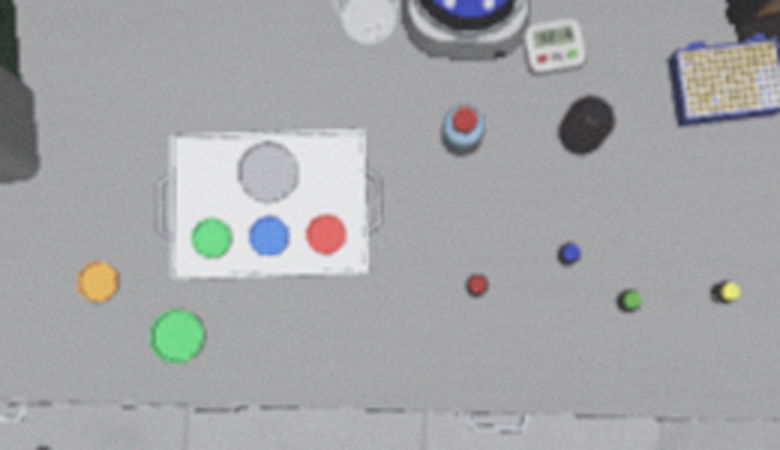

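View pics/scenec.png

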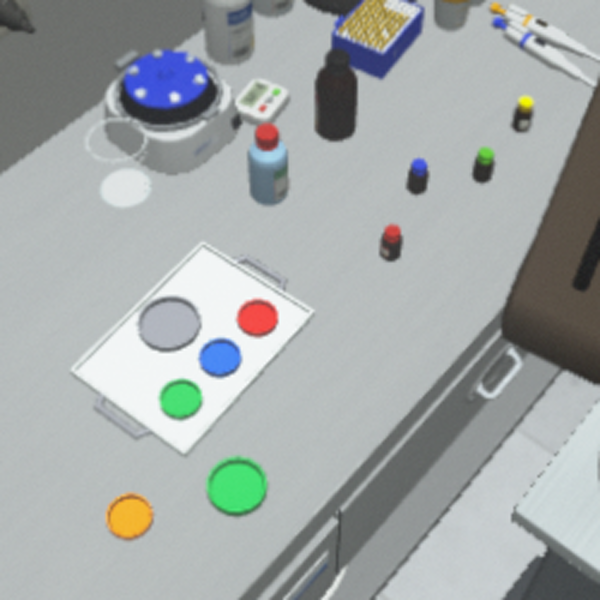

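The top view shows the caddy with green, blue and red holders (crop rows about 236, cols 212/269/326). The red, blue, green and yellow vials lie to the right, at crop (477,285), (569,253), (629,300) and (727,292). The light-blue bottle is at (463,128) and the dark one at (587,125). The orange dish and the large green dish outside the caddy are decoys.

Next I'll get centroids by colour.

```bash
cat >> h.py <<'E'
HUE={'red':(172,8),'green':(45,80),'blue':(100,128),'yellow':(22,34)}
def blobs(p,col,smin=110,vmin=50,amin=8):
    h,s,v=cv2.split(cv2.cvtColor(p['frame'],cv2.COLOR_RGB2HSV));a,b=HUE[col]
    m=((h>=a)&(h<=b)) if a<b else ((h>=a)|(h<=b))
    m=(m&(s>smin)&(v>vmin)).astype(np.uint8)
    n,l,st,c=cv2.connectedComponentsWithStats(m)
    return [(st[i,4],c[i],st[i,:4]) for i in range(1,n) if st[i,4]>=amin]
E
python3 - <<'E'
from h import *
for n in('top','scene'):
    p=capture(n);W=cloud(p)
    for c in HUE:
        for a,xy,bb in blobs(p,c):
            q=onplane(p,xy,0)
            if 300<q[0]<900 and abs(q[1])<500:
                u,v=xy.round().astype(int)
                print(n,c,a,xy.round(1),'z0',q.round(),'z46',onplane(p,xy,46)[:2].round(),'depth',np.nanmedian(W[v-1:v+2,u-1:u+2].reshape(-1,3),0).round())
E
```

```text
top red 40 [334.6 169.6] z0 [641.   3.   0.] z46 [632.   4.] depth [617.   5. 112.]
top red 115 [288.3 207.6] z0 [501. 161.   0.] z46 [496. 157.] depth [499. 161.   7.]
top red 23 [338.8 224.4] z0 [448. -17.   0.] z46 [445. -15.] depth [446. -15.  46.]
top green 104 [250. 209.] z0 [492. 294.   0.] z46 [488. 285.] depth [492. 293.   4.]
top green 15 [390.4 229.6] z0 [ 435. -197.    0.] z46 [ 433. -188.] depth [ 431. -187.   46.]
top green 211 [238.5 241.6] z0 [378. 327.   0.] z46 [378. 318.] depth [377. 329.   3.]
top blue 660 [336.1 120.3] z0 [822.   2.   0.] z46 [806.   4.] depth [789.   6. 103.]
top blue 13 [461.4 190.7] z0 [ 580. -447.    0.] z46 [ 572. -430.] depth [ 576. -440.   15.]
top blue 118 [269.3 208.3] z0 [497. 227.   0.] z46 [492. 221.] depth [497. 227.   4.]
top blue 21 [370. 214.] z0 [ 487. -125.    0.] z46 [ 483. -119.] depth [ 483. -119.   45.]
top yellow 19 [422.6 226.8] z0 [ 448. -309.    0.] z46 [ 445. -297.] depth [ 444. -297.   48.]
scene red 75 [300.9 156.3] z0 [688. -67.   0.] z46 [658. -35.] depth [615.  12. 113.]
scene red 38 [353.1 197.1] z0 [463. -44.   0
[... 740 characters left out ...]
46 [ 559. -410.] depth [ 577. -440.   18.]
scene blue 8 [408.2 115.8] z0 [ 538. -455.    0.] z46 [ 515. -405.] depth [ 526. -427.   24.]
scene blue 600 [258.8 133.1] z0 [865. -55.   0.] z46 [827. -23.] depth [783.  11.  97.]
scene blue 34 [364.2 169.1] z0 [ 504. -154.    0.] z46 [ 482. -118.] depth [ 481. -114.   50.]
scene blue 193 [281.4 248.4] z0 [500. 220.   0.] z46 [478. 239.] depth [499. 222.   7.]
scene yellow 145 [379.   92.8] z0 [ 688. -492.    0.] z46 [ 658. -440.] depth [ 640. -410.   72.]
scene yellow 227 [345.3 107.8] z0 [ 729. -344.    0.] z46 [ 696. -299.] depth [ 692. -294.   51.]
scene yellow 33 [408.4 143.2] z0 [ 463. -341.    0.] z46 [ 443. -296.] depth [ 444. -294.   48.]
```

```bash
R='[0.556,0.838,0,0,0,-0.117,0]'; python3 -m inch '[[0.556,0.838,0,0,0,-0.117,0.3],[0.556,0.838,0,0,0,-0.117,0.3],[0.556,0.838,0,0,0,-0.117,0.3],[0.556,0.838,0,0,0,-0.117,0.3],[0.556,0.838,0,0,0,-0.117,0.3],[0.556,0.838,0,0,0,-0.117,0.3],[0.556,0.838,0,0,0,-0.117,0.3],[0.556,0.838,0,0,0,-0.117,0.3]]' 40
python3 -m inch '[[0.56,0.838,-0.2,0,0,0,0.3],[0.56,0.838,-0.2,0,0,0,0.3],[0.56,0.838,-0.2,0,0,0,0.3],[0.56,0.838,-0.2,0,0,0,0.3],[0.56,0.838,-0.2,0,0,0,0.3],[0.56,0.838,-0.2,0,0,0,0.3],[0.56,0.838,-0.2,0,0,0,0.3],[0.56,0.838,-0.2,0,0,0,0.3],[0.56,0.838,-0.2,0,0,0,0.3]]'
cat >> h.py <<'E'
def look(n='wrist',z=46,cols=HUE,amin=60,smin=110):
    p=capture(n)
    for c in cols:
        W=cloud(p)
        for a,xy,bb in blobs(p,c,amin=amin,smin=smin):
            u,v=xy.round().astype(int)
            print(n,c,a,xy.round(1),f'z{z}',onplane(p,xy,z)[:2].round(1),'depth',W[v,u].round(1))
    return p
E
python3 - <<'E'
from h import *
p=look();save(p,'w1');s=bot.state();print(s['tcp_pos'],s['eef_rot'],s['joint_pos'])
E
```

```text
time: 1.7
tcp_pos: [290.9, -397.6, 242.4]
eef_rot: [1.0, 0.031, 0.0, 0.0]
wrist_force: [-0.2, -0.4, 0.0]
gripper_width: 55.5
time: 2.6
tcp_pos: [430.6, -188.9, 192.5]
eef_rot: [1.0, 0.03, 0.0, 0.0]
wrist_force: [-0.4, -0.7, 0.3]
gripper_width: 55.3
wrist red 947 [ 22.2 102.5] z46 [500.6 120.4] depth [498.4 165.7   5. ]
wrist red 234 [155.9 163.4] z46 [444.4 -15.2] depth [445.2 -16.3  47.6]
wrist green 226 [324.  184.5] z46 [ 431.9 -189.3] depth [ 432.5 -189.3   46.3]
wrist blue 255 [570.4  61.1] z46 [ 568.2 -415.4] depth [ 573.7 -437.7   18.7]
wrist blue 135 [554.7 109.2] z46 [ 523.4 -412.2] depth [ 524.4 -429.3   25.6]
wrist blue 292 [256.5 130. ] z46 [ 483.3 -120.1] depth [ 483.5 -120.8   47. ]
wrist yellow 240 [429.9 179.2] z46 [ 444.3 -298.6] depth [ 444.8 -298.2   47.3]
[ 430.59843662 -188.738642    192.5601986 ] [9.99557069e-01 2.97588419e-02 1.71630431e-04 2.17882408e-04] [-5.53636757e-01  3.40040112e-01  1.98612059e+00 -2.39942351e-04
  8.14905439e-01  9.57797635e-01]
```

View pics/w1.png

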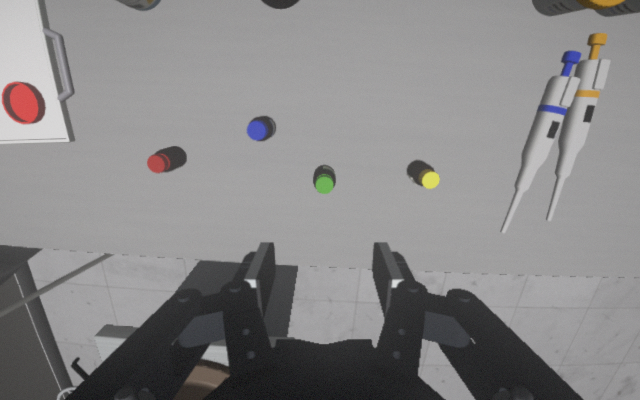

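The wrist view confirms the caps: green (324,184), blue (257,130), red (158,163), yellow (430,180). The positions agree with the fixed cameras to 2 mm. I'll grasp green now.

```bash
python3 -m inch '[[0.005,0,-0.2,0,0,0,0.3],[0.005,0,-0.4,0,0,0,0.3],[0.005,0,-0.52,0,0,0,0.3],[0.005,0,-0.6,0,0,0,0.3],[0.005,0,-0.661,0,0,0,0.3],[0.005,0,-0.661,0,0,0,0.3],[0.005,0,-0.661,0,0,0,-1],[0.005,0,-0.661,0,0,0,-1],[0.005,0,-0.661,0,0,0,-1],[0.005,0,-0.661,0,0,0,-1],[0.005,0,-0.661,0,0,0,-1],[0.005,0,-0.661,0,0,0,-1]]' 40
python3 -m inch '[[0,0,0,0,0,0,-1],[0,0,0.1,0,0,0,-1],[0,0,0.25,0,0,0,-1],[0,0,0.4,0,0,0,-1],[0,0,0.52,0,0,0,-1],[0,0,0.52,0,0,0,-1]]'
```

```text
time: 3.85
tcp_pos: [432.7, -187.7, 28.1]
eef_rot: [1.0, 0.031, 0.001, 0.001]
wrist_force: [-1.7, -1.6, 7.8]
gripper_width: 23.4
time: 4.45
tcp_pos: [433.5, -187.8, 161.0]
eef_rot: [1.0, 0.031, 0.003, 0.002]
wrist_force: [0.1, 0.6, -0.5]
gripper_width: 23.4
```

```bash
python3 -m inch '[[0.12,0.96,0,0,0,0,-1],[0.12,0.96,0,0,0,0,-1],[0.12,0.96,0,0,0,0,-1],[0.12,0.96,0,0,0,0,-1],[0.12,0.96,0,0,0,0,-1],[0.12,0.96,0,0,0,0,-1],[0.12,0.96,0,0,0,0,-1]]'
python3 -m inch '[[0.12,0.965,0,0,0,0,-1],[0.12,0.965,0,0,0,0,-1],[0.12,0.965,0,0,0,0,-1],[0.12,0.965,0,0,0,0,-1],[0.12,0.965,0,0,0,0,-1],[0.12,0.965,0,0,0,0,-1],[0.12,0.965,0,0,0,0,-1],[0.12,0.965,0,0,0,0,-1]]'
python3 - <<'E'
from h import *
p=look(z=5);save(p,'w2');s=bot.state();print(s['tcp_pos'],s['eef_rot'])
print([(r['conf'],onplane(p,r['xy'],3)) for r in spot_point(p,'bottle_well')])
E
```

```text
time: 5.15
tcp_pos: [462.0, 53.5, 156.6]
eef_rot: [0.999, 0.032, -0.0, 0.0]
wrist_force: [0.6, 0.0, -0.5]
gripper_width: 23.7
time: 5.95
tcp_pos: [492.5, 292.2, 156.8]
eef_rot: [1.0, 0.03, -0.0, 0.0]
wrist_force: [-0.1, -0.7, -0.4]
gripper_width: 23.8
wrist red 1286 [449.  186.4] z5 [498.3 158.2] depth [498.9 158.6   5.8]
wrist red 191 [609.8 256.1] z5 [422.4 -67.1] depth [445.2 -12.8  47.3]
wrist green 1308 [323.6 185.9] z5 [490.5 291.9] depth [491.2 291.6   7.6]
wrist green 115 [324.4 261.3] z5 [399.2 285.4] depth [500.1 292.4 167.6]
wrist green 84 [267.7 269.6] z5 [383.6 351.6] depth [381.1 351.9   2. ]
wrist green 1056 [322.2 283.6] z5 [368.1 286.2] depth [492.7 293.  176.1]
wrist blue 1347 [386.6 186.2] z5 [494.3 225.2] depth [494.8 225.1   6.1]
[492.58231287 292.21921681 156.97117934] [ 9.99551373e-01  2.99487149e-02 -2.85394234e-04  2.15630987e-04]
[(0.67, array([568.65375923, 228.32293504,   3.        ]))]
```

View pics/w2.png

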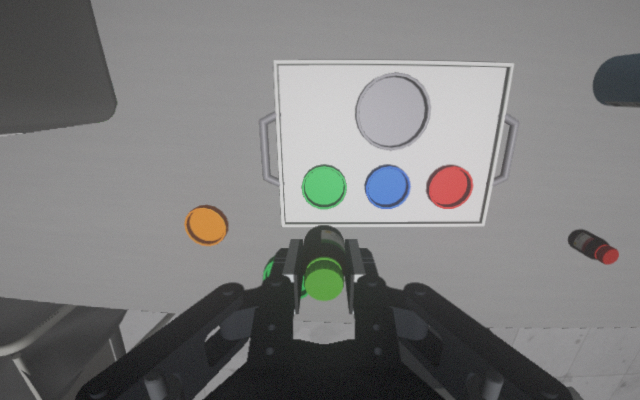

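The wrist view shows the green vial held upright, with the holders at (324,186), (387,186) and (449,186) and the well at (392,110). I'll lower it.

```bash
python3 -m inch '[[-0.006,0,-0.2,0,0,0,-1],[-0.006,0,-0.36,0,0,0,-1],[-0.006,0,-0.44,0,0,0,-1],[-0.006,0,-0.47,0,0,0,-1],[-0.006,0,-0.484,0,0,0,-1],[-0.006,0,-0.488,0,0,0,-1],[-0.006,0,-0.488,0,0,0,-1]]'
python3 - <<'E'
from h import *
print(bot.state()['wrist_force'],bot.state()['tcp_pos'])
E
```

```text
time: 6.75
tcp_pos: [491.4, 294.1, 36.2]
eef_rot: [1.0, 0.031, 0.001, -0.0]
wrist_force: [-0.3, 0.5, 0.2]
gripper_width: 23.7
[-0.26124452  0.45849776  0.22928693] [491.39697353 294.05987822  36.16054361]
```

```bash
for i in 1 2 ; do python3 -m inch '[[0,-0.003,-0.005,0,0,0,-1],[0,-0.003,-0.008,0,0,0,-1],[0,-0.003,-0.008,0,0,0,-1]]' | egrep 'tcp|wrist'; done
```

```text
tcp_pos: [491.2, 293.4, 34.2]
wrist_force: [-0.2, -1.3, 8.8]
tcp_pos: [491.4, 293.3, 34.0]
wrist_force: [-7.8, 1.2, 30.1]
```

```bash
python3 -m inch '[[0,0,0.008,0,0,0,-1],[0,0,0.008,0,0,0,-1],[0,0,0.008,0,0,0,0],[0,0,0.008,0,0,0,0],[0,0,0.008,0,0,0,0],[0,0,0.1,0,0,0,0],[0,0,0.25,0,0,0,0],[0,0,0.45,0,0,0,0],[0,0,0.5,0,0,0,0],[0,0,0.5,0,0,0,0]]'
python3 - <<'E'
from h import *
p=look(z=52);print(bot.state()['tcp_pos'])
E
```

```text
time: 8.35
tcp_pos: [491.5, 292.8, 157.9]
eef_rot: [1.0, 0.031, 0.002, -0.001]
wrist_force: [1.0, -0.4, -0.2]
gripper_width: 42.9
wrist red 1283 [449.6 186. ] z52 [510.7 181.2] depth [498.4 157.8   5.3]
wrist red 190 [610.2 256. ] z52 [447.5  -6.6] depth [445.2 -12.1  47.5]
wrist green 639 [325.2 179.6] z52 [509.4 292.6] depth [503.  292.3  29.5]
wrist green 275 [323.6 199.9] z52 [490.4 292.8] depth [491.  292.5  53.8]
wrist green 968 [298.1 276.8] z52 [407.7 313.2] depth [372.5 316.5   1.8]
wrist blue 1334 [387.4 185.6] z52 [507.4 237.1] depth [494.  225.5   5.1]
[490.80812526 292.48954563 156.06542216]
```

Green stands at (490.7,292.6), centred. Next is blue.

```bash
python3 -m inch '[[-0.016,-0.824,0,0,0,0,0.3],[-0.016,-0.824,0,0,0,0,0.3],[-0.016,-0.824,0,0,0,0,0.3],[-0.016,-0.824,0,0,0,0,0.3],[-0.016,-0.824,0,0,0,0,0.3],[-0.016,-0.824,0,0,0,0,0.3]]'
python3 -m inch '[[-0.016,-0.824,0,0,0,0,0.3],[-0.016,-0.824,0,0,0,0,0.3],[-0.016,-0.824,0,0,0,0,0.3],[-0.016,-0.824,0,0,0,0,0.3],[-0.016,-0.824,0,0,0,0,0.3],[-0.016,-0.824,0,0,0,0,0.3],[-0.016,-0.824,0,0,0,0,0.3]]'
python3 - <<'E'
from h import *
p=look(z=46);print(bot.state()['tcp_pos'])
E
```

```text
time: 9.0
tcp_pos: [486.4, 85.3, 154.5]
eef_rot: [1.0, 0.03, -0.001, 0.0]
wrist_force: [-0.4, 0.1, -0.0]
gripper_width: 55.6
time: 9.7
tcp_pos: [482.9, -117.9, 155.4]
eef_rot: [0.999, 0.032, -0.001, -0.0]
wrist_force: [-0.3, 0.8, 0.3]
gripper_width: 55.2
wrist red 646 [121.3   7.4] z46 [627.8  48.4] depth [610.6   4.1 112.3]
wrist red 100 [152.6  14.1] z46 [623.5  23.5] depth [611.8  -4.1  94.3]
wrist red 1180 [ 60.  155.3] z46 [507.6 124.5] depth [498.1 165.3   4.5]
wrist red 257 [213.8 228.4] z46 [444.5 -15.1] depth [445.2 -15.6  46.6]
wrist blue 982 [572.6  16.2] z46 [ 646.2 -304.8] depth [ 648.2 -309.3   40.8]
wrist blue 727 [  9.9 157.8] z46 [502.8 178. ] depth [492.2 226.6   5.8]
wrist blue 139 [626.8 170.1] z46 [ 527.8 -401.6] depth [ 524.6 -428.4   23.8]
wrist blue 307 [325.5 196.5] z46 [ 483.5 -119.6] depth [ 484.2 -119.9   46.8]
wrist yellow 363 [558.7   1.7] z46 [ 654.9 -290.3] depth [ 653.9 -289.    48. ]
wrist yellow 254 [503.1 244.6] z46 [ 444.5 -298.6] depth [ 444.9 -297.2   47.7]
[ 482.90095222 -117.67851376  155.59428693]
```

```bash
python3 -m inch '[[0.003,-0.004,-0.16,0,0,0,0.3],[0.003,-0.004,-0.32,0,0,0,0.3],[0.003,-0.004,-0.44,0,0,0,0.3],[0.003,-0.004,-0.515,0,0,0,0.3],[0.003,-0.004,-0.515,0,0,0,0.3],[0.003,-0.004,-0.515,0,0,0,-1],[0.003,-0.004,-0.515,0,0,0,-1],[0.003,-0.004,-0.515,0,0,0,-1],[0.003,-0.004,-0.515,0,0,0,-1],[0.003,-0.004,-0.515,0,0,0,-1],[0.003,-0.004,-0.515,0,0,0,-1]]' 40
python3 -m inch '[[0,0,0,0,0,0,-1],[0,0,0.1,0,0,0,-1],[0,0,0.25,0,0,0,-1],[0,0,0.4,0,0,0,-1],[0,0,0.52,0,0,0,-1],[0,0,0.52,0,0,0,-1]]'
python3 -m inch '[[0.022,0.69,0,0,0,0,-1],[0.022,0.69,0,0,0,0,-1],[0.022,0.69,0,0,0,0,-1],[0.022,0.69,0,0,0,0,-1],[0.022,0.69,0,0,0,0,-1]]'
python3 -m inch '[[0.022,0.69,0,0,0,0,-1],[0.022,0.69,0,0,0,0,-1],[0.022,0.69,0,0,0,0,-1],[0.022,0.69,0,0,0,0,-1],[0.022,0.69,0,0,0,0,-1],[0.022,0.69,0,0,0,0,-1]]'
python3 - <<'E'
from h import *
p=look(z=5,cols=['blue']);print(bot.state()['tcp_pos'])
E
```

```text
time: 10.85
tcp_pos: [484.2, -120.3, 28.6]
eef_rot: [1.0, 0.031, 0.001, 0.0]
wrist_force: [-0.2, 4.0, 8.3]
gripper_width: 23.6
time: 11.45
tcp_pos: [484.9, -120.9, 161.5]
eef_rot: [1.0, 0.031, 0.003, 0.002]
wrist_force: [0.8, 0.8, -0.8]
gripper_width: 23.4
time: 11.95
tcp_pos: [488.6, 54.6, 157.2]
eef_rot: [0.999, 0.033, -0.0, -0.0]
wrist_force: [-0.1, -0.2, -0.1]
gripper_width: 23.9
time: 12.55
tcp_pos: [494.4, 223.9, 157.0]
eef_rot: [1.0, 0.031, -0.0, 0.0]
wrist_force: [-1.2, -0.3, -0.5]
gripper_width: 23.8
wrist blue 1399 [321.5 184. ] z5 [494.4 226. ] depth [494.6 225.5   5.4]
wrist blue 1183 [323.4 279.9] z5 [375.3 216.5] depth [496.7 224.3 176. ]
[494.55129427 223.42127929 157.10582588]
```

```bash
python3 -m inch '[[0,0.006,-0.2,0,0,0,-1],[0,0.006,-0.36,0,0,0,-1],[0,0.006,-0.44,0,0,0,-1],[0,0.006,-0.47,0,0,0,-1],[0,0.006,-0.484,0,0,0,-1],[0,0.006,-0.492,0,0,0,-1],[0,0.006,-0.498,0,0,0,-1],[0,0.006,-0.498,0,0,0,-1]]'
```

```text
time: 13.4
tcp_pos: [495.2, 225.8, 34.6]
eef_rot: [1.0, 0.031, 0.001, -0.0]
wrist_force: [-1.0, -3.4, 6.9]
gripper_width: 23.4
```

Contact on the floor, so I'll release, rise and go on to red at (445,-15.5).

```bash
python3 -m inch '[[0,0,0,0,0,0,0],[0,0,0,0,0,0,0],[0,0,0,0,0,0,0],[0,0,0.1,0,0,0,0],[0,0,0.25,0,0,0,0],[0,0,0.45,0,0,0,0],[0,0,0.5,0,0,0,0],[0,0,0.5,0,0,0,0]]'
python3 - <<'E'
from h import *
p=look(z=52,cols=['blue','green']);print(bot.state()['tcp_pos'])
E
python3 -m inch '[[-0.198,-0.966,0,0,0,0,0.3],[-0.198,-0.966,0,0,0,0,0.3],[-0.198,-0.966,0,0,0,0,0.3],[-0.198,-0.966,0,0,0,0,0.3],[-0.198,-0.966,0,0,0,0,0.3],[-0.198,-0.966,0,0,0,0,0.3],[-0.198,-0.966,0,0,0,0,0.3]]'
python3 - <<'E'
from h import *
p=look(z=46,cols=['red']);print(bot.state()['tcp_pos'])
E
```

```text
time: 14.2
tcp_pos: [495.3, 226.3, 159.8]
eef_rot: [1.0, 0.031, 0.002, -0.001]
wrist_force: [-0.2, 0.4, -0.1]
gripper_width: 42.6
wrist blue 1023 [323.8 185.6] z52 [507.1 226.9] depth [503.6 226.5  41.1]
wrist green 628 [265.4 180.6] z52 [508.5 279. ] depth [500.3 284.9  24.8]
wrist green 265 [250.8 199. ] z52 [490.3 292.5] depth [490.6 292.1  52.7]
wrist green 1111 [230.1 270.4] z52 [413.  315.2] depth [379.7 332.6   2.4]
[494.57402604 226.05292876 158.00783407]
time: 14.95
tcp_pos: [444.5, -16.3, 156.5]
eef_rot: [1.0, 0.03, -0.001, -0.0]
wrist_force: [-0.2, 1.1, -0.6]
gripper_width: 55.6
wrist red 1539 [148.7 122.2] z46 [502.8 137.5] depth [498.8 163.    4.1]
wrist red 306 [322.  196.3] z46 [444.6 -14.8] depth [445.3 -14.7  47.1]
[444.73404848 -15.35368399 156.6694784 ]
```

```bash
python3 -m inch '[[0.003,0,-0.16,0,0,0,0.3],[0.003,0,-0.32,0,0,0,0.3],[0.003,0,-0.44,0,0,0,0.3],[0.003,0,-0.52,0,0,0,0.3],[0.003,0,-0.52,0,0,0,0.3],[0.003,0,-0.52,0,0,0,-1],[0.003,0,-0.52,0,0,0,-1],[0.003,0,-0.52,0,0,0,-1],[0.003,0,-0.52,0,0,0,-1],[0.003,0,-0.52,0,0,0,-1],[0.003,0,-0.52,0,0,0,-1]]' 40
python3 -m inch '[[0,0,0,0,0,0,-1],[0,0,0.1,0,0,0,-1],[0,0,0.25,0,0,0,-1],[0,0,0.4,0,0,0,-1],[0,0,0.52,0,0,0,-1],[0,0,0.52,0,0,0,-1]]'
python3 -m inch '[[0.212,0.696,0,0,0,0,-1],[0.212,0.696,0,0,0,0,-1],[0.212,0.696,0,0,0,0,-1],[0.212,0.696,0,0,0,0,-1],[0.212,0.696,0,0,0,0,-1],[0.212,0.696,0,0,0,0,-1]]'
python3 - <<'E'
from h import *
p=look(z=5,cols=['red']);print(bot.state()['tcp_pos'])
E
```

```text
time: 16.1
tcp_pos: [446.3, -15.3, 28.8]
eef_rot: [1.0, 0.031, 0.001, 0.0]
wrist_force: [0.2, 4.5, 8.0]
gripper_width: 23.5
time: 16.7
tcp_pos: [447.1, -15.7, 161.6]
eef_rot: [1.0, 0.031, 0.004, 0.001]
wrist_force: [-0.1, -0.4, -0.0]
gripper_width: 23.6
time: 17.3
tcp_pos: [498.3, 158.8, 157.1]
eef_rot: [0.999, 0.032, -0.001, 0.0]
wrist_force: [-0.7, 0.1, -0.7]
gripper_width: 23.7
wrist red 1833 [579.   58.2] z5 [641.2 -79.9] depth [618.3  12.2 111.9]
wrist red 1427 [322.2 184. ] z5 [498.2 160.1] depth [498.  160.3   4.7]
wrist red 1192 [323.6 281.2] z5 [377.1 150.9] depth [500.  158.6 176.1]
[498.24105999 158.05390386 157.24385804]
```

```bash
python3 -m inch '[[0,0.004,-0.2,0,0,0,-1],[0,0.004,-0.36,0,0,0,-1],[0,0.004,-0.44,0,0,0,-1],[0,0.004,-0.47,0,0,0,-1],[0,0.004,-0.484,0,0,0,-1],[0,0.004,-0.492,0,0,0,-1],[0,0.004,-0.5,0,0,0,-1],[0,0.004,-0.5,0,0,0,-1]]'
```

```text
time: 18.15
tcp_pos: [499.4, 159.3, 34.8]
eef_rot: [1.0, 0.031, 0.001, -0.0]
wrist_force: [-1.8, -4.0, 13.5]
gripper_width: 23.6
```

```bash
python3 -m inch '[[0,0,0,0,0,0,0],[0,0,0,0,0,0,0],[0,0,0,0,0,0,0],[0,0,0.1,0,0,0,0],[0,0,0.25,0,0,0,0],[0,0,0.45,0,0,0,0],[0,0,0.65,0,0,0,0],[0,0,0.7,0,0,0,0],[0,0,0.7,0,0,0,0]]'
python3 -m inch '[[0.24,-0.604,0,0,0,0,1],[0.24,-0.604,0,0,0,0,1],[0.24,-0.604,0,0,0,0,1],[0.24,-0.604,0,0,0,0,1],[0.24,-0.604,0,0,0,0,1],[0.24,-0.604,0,0,0,0,1]]'
python3 - <<'E'
from h import *
for n in('scene','top'):
    p=look(n,z=52,amin=12)
    if n=='scene': save(p,'s2')
    m=cut_out(p,'rinse_bottle_mid')
    for r in m[:2]: print(n,r['conf'],r['xy'],onplane(p,r['xy'],56))
    print([(r['conf'],onplane(p,r['xy'],56)) for r in spot_point(p,'rinse_bottle_mid')])
b=cv2.imread('pics/s2.png');cv2.imwrite('pics/s2c.png',cv2.resize(b[120:320,190:430],None,fx=3,fy=3,interpolation=cv2.INTER_CUBIC))
p=capture('wrist');save(p,'w3')
for a,xy,bb in blobs(p,'red',amin=100): print(a,xy,onplane(p,xy,112))
print(bot.state()['tcp_pos'])
E
```

```text
time: 19.05
tcp_pos: [499.5, 159.7, 210.1]
eef_rot: [1.0, 0.031, 0.002, -0.0]
wrist_force: [0.2, -0.9, 0.5]
gripper_width: 42.7
time: 19.65
tcp_pos: [558.1, 9.1, 206.7]
eef_rot: [1.0, 0.031, -0.001, -0.0]
wrist_force: [-0.4, 0.5, -0.4]
gripper_width: 85.6
scene red 389 [  4.7 100. ] z52 [1673.9  456.4] depth [758.8 554.5 577.2]
scene red 76 [300.9 156.3] z52 [653.7 -30.4] depth [615.1   9.9 111. ]
scene red 36 [297.1 224.4] z52 [495.2 160.8] depth [494.3 162.2  56.2]
scene red 94 [296.5 233.8] z52 [476.4 183.9] depth [490.8 167.8  18.8]
scene green 2774 [ 55.4 259.9] z52 [890.9 653.8] depth [581.3 647.4 390.9]
scene green 37 [263.6 258.8] z52 [488.  293.1] depth [486.9 292.9  52.1]
scene green 106 [265.3 267.6] z52 [467.2 308.1] depth [480.2 299.8  24. ]
scene green 36 [ 64.3 266.8] z52 [854. 648.] depth [569.3 643.8 377.2]
scene green 453 [288.3 302. ] z52 [362.1 338.3] depth [379.3 324.4   5.4]
scene blue 108 [283.1  84. ] z52 [ 937.4 -251.8] depth [ 830.6 -147.9  163. ]
scene blue 14 [341.   97.7] z52 [ 735.7 -325.3] depth [ 736.8 -326.8   49.3]
scene blue 279 [348.8 121.1] z52 [ 
[... 1414 characters left out ...]
24.7   3.9]
top blue 99 [387.2 100.5] z52 [ 881.4 -172.5] depth [ 835.  -152.5  164.6]
top blue 666 [336.1 120.3] z52 [804.    3.9] depth [788.3   6.  101.4]
top blue 14 [461.3 190.6] z52 [ 571.9 -427.6] depth [ 575.6 -438.4   19.5]
top blue 103 [269.1 208.2] z52 [491.9 220.8] depth [492.9 221.7  48.3]
top yellow 19 [422.6 226.8] z52 [ 444.9 -295.6] depth [ 444.3 -296.8   52.1]
[(0.26, array([488.89250165, 282.55882259,  56.        ]))]
831 [331.51744886 131.1732852 ] [619.19984237   6.92457289 112.        ]
459 [205.21568627 208.33115468] [546.25628562 113.01280441 112.        ]
166 [189.56024096 226.65060241] [527.4449688  128.77691756 112.        ]
[558.69127667   9.29438065 207.9189717 ]
```

View pics/s2c.png

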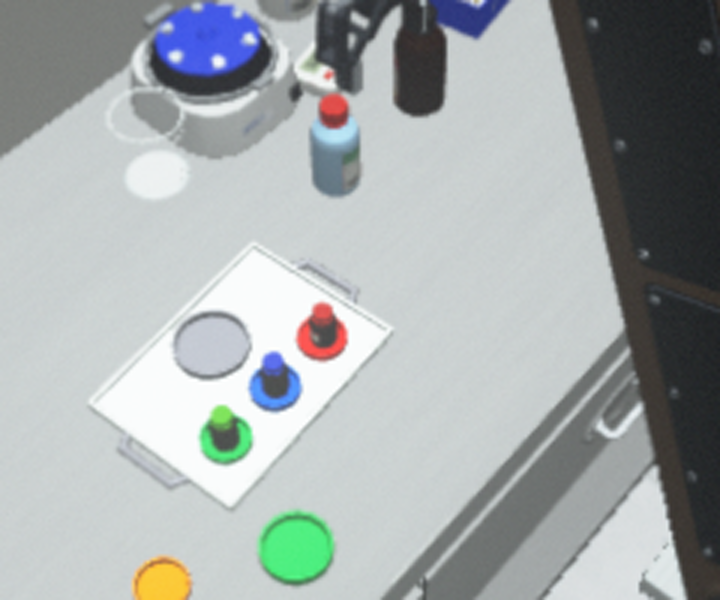

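View pics/w3.png

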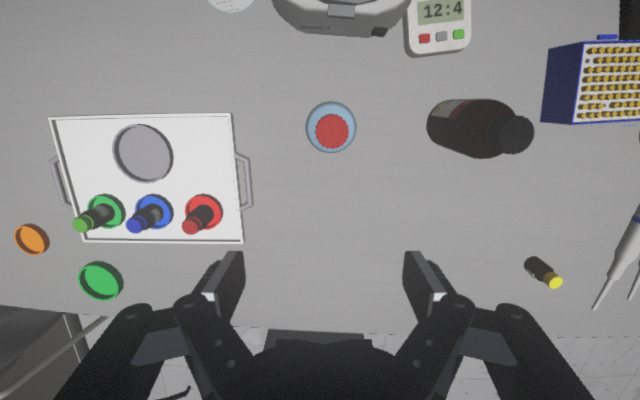

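All three vials stand in their holders. The bottle cap is at (331,131), so its axis is at about (618,7.5).

```bash
python3 -m inch '[[0.238,-0.006,0,0,0,0,1],[0.238,-0.006,0,0,0,0,1],[0.238,-0.006,-0.1,0,0,0,1],[0.238,-0.006,-0.25,0,0,0,1],[0.238,-0.006,-0.4,0,0,0,1],[0.238,-0.006,-0.52,0,0,0,1],[0.238,-0.006,-0.59,0,0,0,1],[0.238,-0.006,-0.59,0,0,0,1]]' 50
python3 -m inch '[[0,0,0,0,0,0,-1],[0,0,0,0,0,0,-1],[0,0,0,0,0,0,-1],[0,0,0,0,0,0,-1],[0,0,0,0,0,0,-1],[0,0,0.02,0,0,0,-1],[0,0,0.08,0,0,0,-1],[0,0,0.16,0,0,0,-1],[0,0,0.24,0,0,0,-1],[0,0,0.28,0,0,0,-1],[0,0,0.28,0,0,0,-1]]'
python3 - <<'E'
from h import *
p=capture('wrist');save(p,'w4')
for a,xy,bb in blobs(p,'red',amin=100): print(a,xy,onplane(p,xy,182),cloud(p)[int(xy[1]),int(xy[0])])
print(bot.state()['tcp_pos'],[(r['conf'],onplane(p,r['xy'],5)) for r in spot_point(p,'bottle_well')])
E
```

```text
time: 20.8
tcp_pos: [617.1, 7.4, 58.0]
eef_rot: [1.0, 0.031, -0.002, -0.0]
wrist_force: [0.2, -0.5, -0.8]
gripper_width: 85.7
time: 21.9
tcp_pos: [618.9, 7.0, 132.3]
eef_rot: [1.0, 0.031, 0.001, 0.0]
wrist_force: [-0.3, 0.3, -2.4]
gripper_width: 47.3
116 [440.28448276  97.18103448] [704.34972042 -20.39383871 182.        ] [712.27701854 -83.95465759  21.66280358]
381 [173.90026247 280.02887139] [638.97374244  60.83456132 182.        ] [506.47963151 166.95603433   5.85374659]
3467 [322.94462071 314.64580329] [627.83324219   7.76210409 182.        ] [626.63772541   8.04175957 180.34144734]
[618.43987599   7.02937165 130.99412474] [(0.76, array([568.5654052 , 231.59913833,   5.        ])), (0.44, array([ 424.99434908, -323.85999183,    5.        ]))]
```

View pics/w4.png

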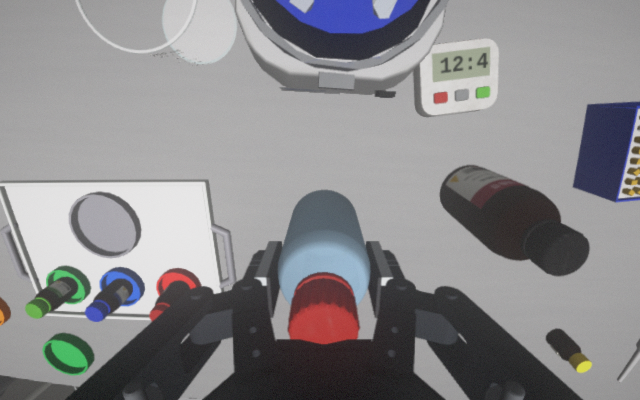

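The bottle is held upright and lifted, with the well at (105,224) in this view. I'll move over the well.

```bash
python3 -m inch '[[-0.04,0.15,0,0,0,0,-1],[-0.08,0.32,0,0,0,0,-1],[-0.12,0.5,0,0,0,0,-1],[-0.16,0.68,0,0,0,0,-1],[-0.19,0.82,0,0,0,0,-1],[-0.196,0.892,0,0,0,0,-1],[-0.196,0.892,0,0,0,0,-1],[-0.196,0.892,0,0,0,0,-1]]'
python3 - <<'E'
from h import *
p=capture('wrist');save(p,'w5')
s=bot.state();print(s['tcp_pos'],s['wrist_force'],[(r['conf'],onplane(p,r['xy'],5)) for r in spot_point(p,'bottle_well')])
W=cloud(p)
m=(W[...,2]>95)&(W[...,2]<118)&(np.abs(W[...,0]-575)<40)&(np.abs(W[...,1]-230)<40)
Q=W[m];print(len(Q),Q.min(0),Q.max(0))
p=capture('scene')
for r in cut_out(p,'rinse_bottle_mid')[:1]: print(r['conf'],onplane(p,r['xy'],56+72))
E
```

```text
time: 22.8
tcp_pos: [569.3, 229.6, 129.6]
eef_rot: [1.0, 0.031, -0.0, 0.0]
wrist_force: [0.3, -0.8, -2.4]
gripper_width: 47.3
[569.52643816 228.99873555 129.81812707] [ 0.37232837 -0.45402131 -2.06811663] [(0.93, array([568.08431948, 232.50770781,   5.        ]))]
902 [576.2051507  207.05761747  95.01153134] [593.60999148 252.2455367  117.9768431 ]
0.82 [549.393051   227.83427403 128.        ]
```

View pics/w5.png

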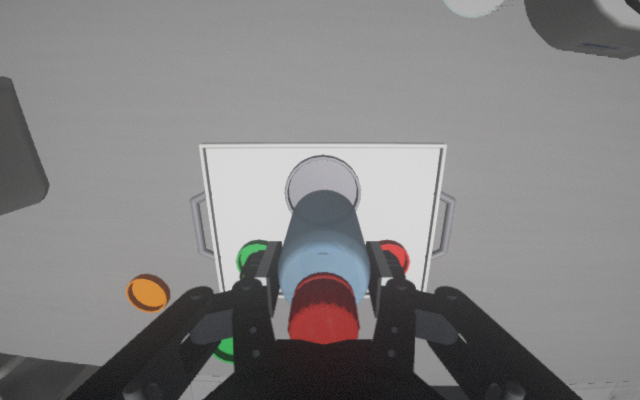

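The bottle is centred over the well at (569.6,229.6). I'll lower it.

```bash
python3 -m inch '[[0,0.003,-0.08,0,0,0,-1],[0,0.003,-0.16,0,0,0,-1],[0,0.003,-0.22,0,0,0,-1],[0,0.003,-0.245,0,0,0,-1],[0,0.003,-0.256,0,0,0,-1],[0,0.003,-0.26,0,0,0,-1],[0,0.003,-0.26,0,0,0,-1]]'
python3 -m inch '[[0,0,-0.006,0,0,0,-1],[0,0,-0.01,0,0,0,-1],[0,0,-0.01,0,0,0,-1]]'
```

```text
time: 23.7
tcp_pos: [569.4, 230.2, 66.9]
eef_rot: [1.0, 0.031, 0.0, 0.0]
wrist_force: [-4.5, -4.8, 10.8]
gripper_width: 46.7
time: 24.0
tcp_pos: [569.6, 230.2, 66.8]
eef_rot: [1.0, 0.031, 0.001, 0.0]
wrist_force: [-13.3, -7.7, 35.0]
gripper_width: 47.5
```

```bash
python3 -m inch '[[0,0,0.01,0,0,0,-1],[0,0,0.01,0,0,0,0.8],[0,0,0.01,0,0,0,0.8],[0,0,0.01,0,0,0,0.8],[0,0,0.01,0,0,0,0.8],[0,0,0.1,0,0,0,0.8],[0,0,0.25,0,0,0,0.8],[0,0,0.4,0,0,0,0.8],[0,0,0.55,0,0,0,0.8],[0,0,0.65,0,0,0,0.8],[0,0,0.65,0,0,0,0.8]]'
python3 -m inch '[[0,-0.7,0.1,0,0,0,0.8],[0,-0.7,0.1,0,0,0,0.8],[0,-0.7,0.1,0,0,0,0.8],[0,-0.7,0.1,0,0,0,0.8],[0,-0.7,0.1,0,0,0,0.8],[0,-0.7,0.1,0,0,0,0.8]]'
python3 - <<'E'
from h import *
p=capture('scene');save(p,'s3')
p2=capture('wrist');save(p2,'w6')
for c in('red','green','blue','yellow'):
    for z in (53,117):
        print(c,z,[(a,onplane(p2,xy,z)[:2].round()) for a,xy,bb in blobs(p2,c,amin=100)])
b=cv2.imread('pics/s3.png');cv2.imwrite('pics/s3c.png',np.vstack([cv2.resize(b[140:320,190:430],(640,480)[:2],interpolation=cv2.INTER_CUBIC)[:480]]))
W=cloud(p2);m=(np.hypot(W[...,0]-569,W[...,1]-231)<32)
for lo,hi in((20,75),(108,125)):
    Q=W[m&(W[...,2]>lo)&(W[...,2]<hi)];print(len(Q),Q.min(0).round(1),Q.max(0).round(1))
E
```

```text
time: 25.1
tcp_pos: [570.4, 231.2, 228.9]
eef_rot: [1.0, 0.031, 0.003, -0.001]
wrist_force: [0.4, 0.3, 0.5]
gripper_width: 76.8
time: 25.7
tcp_pos: [569.2, 55.5, 249.5]
eef_rot: [1.0, 0.03, -0.001, -0.0]
wrist_force: [0.1, 0.0, 0.4]
gripper_width: 76.6
red 53 [(np.int32(482), array([551., 269.])), (np.int32(382), array([521., 147.])), (np.int32(128), array([498., 159.]))]
red 117 [(np.int32(482), array([571., 229.])), (np.int32(382), array([547., 130.])), (np.int32(128), array([528., 140.]))]
green 53 [(np.int32(271), array([513., 260.])), (np.int32(114), array([491., 292.])), (np.int32(777), array([411., 294.]))]
green 117 [(np.int32(271), array([540., 221.])), (np.int32(114), array([522., 247.])), (np.int32(777), array([458., 248.]))]
blue 53 [(np.int32(357), array([754.,  -6.])), (np.int32(101), array([ 719., -257.])), (np.int32(349), array([517., 204.])), (np.int32(127), array([495., 225.]))]
blue 117 [(np.int32(357), array([734.,   7.])), (np.int32(101), array([ 706., -195.])), (np.int32(349), array([543., 176.])), (np.int32(127), array([526., 193.]))]
yellow 53 [(np.int32(116), array([ 450., -290.]))]
yellow 117 [(np.int32(116), array([ 489., -221.]))]
786 [549.9 205.4  20. ] [594.  239.6  75. ]
635 [557.  215.9 108. ] [583.3 244.2 118.2]
```

View pics/s3c.png

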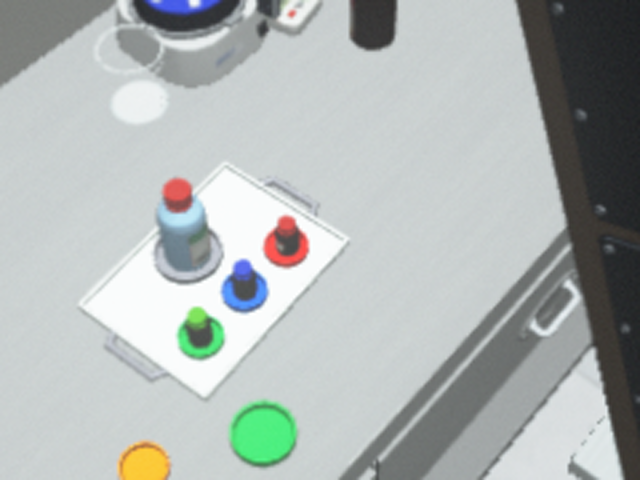

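View pics/w6.png

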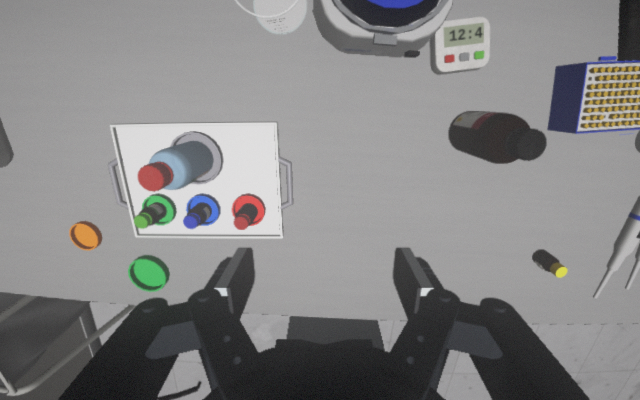

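Both views show all four items upright and centred in their places. Caps sit at (498,159), (491,292), (495,225) and (570,230), each within about 2 mm of its target. The yellow vial and the dark bottle are untouched, and the gripper is clear.

```bash
python3 -c "
from rig import bot
print(bot.hand_in())"
```

```text
the job is handed in; nothing more can be done
None
```

The kit is packed and handed in at about 26 s on the robot clock. I placed the green, blue and red vials in the caddy holders of their colour, then the light-blue bottle in the grey well. The hand-in gives no verdict.

- **Positions:** in the last wrist and scene pictures all four stand upright, within about 2 mm of their measured targets. The bottle's height (top at about z = 118 mm, after contact when lowering) fits it standing on the well's floor.
- **Left alone:** the yellow-capped vial and the dark-brown bottle were not touched. By eye they stand as at the start. The yellow cap measured (450, -290) mm in the last picture against (445, -298) mm at first. I put that down to computing it at the wrong cap height (53 instead of 46 mm).
- **Gripper:** it was open and clear of everything when I handed in.
- **Disagreements:** some fixed-camera readings were up to about 10 mm off the wrist camera, mostly because tall things were projected at the wrong height. In those cases I relied on the wrist camera and the depth readings.

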